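Fill the vial carrier and hold its retaining rod through both bushings

ROBOT

A 6-joint arm with a two-finger parallel gripper is mounted at the origin on a cart in front of the work surface, level with it; the furniture and walls round the work are solid. World frame = base frame: x ahead of the robot, y to its left, z up, the work surface at z = 0. Lengths are in mm, angles in rad, forces in N, time in s.
With the tool pointing down it reaches from about 350 to 975 mm from the base axis. Payload 7.1 kg.
Tool frame: the origin (TCP) lies at the very end of the fingers, on their centre line; the grasp point (between the pads) lies arm.pinch_z behind it (arm.pinch_z is the distance from the TCP to the grasp point, in mm); z points along the fingers, y is the line along which they close (so a half turn about z gives the same grasp; the last joint's range is limited). The gripper opens to 88 mm and grips with 3 to 60 N. Pads are 20 mm wide; open, the fingers measure 115 mm over their backs; the gripper's body (75 mm by 178 mm) begins 61 mm behind the grasp point.
Start: joints at [1.211, 0.423, 1.63, -0, 1.089, -0.019], TCP at [208.869, 589.049, 222.675] pointing down, gripper open.
Joint ranges: [-3, 3], [-0.9, 2.11], [0.09, 2.58], [-1.31, 4.45], [0.11, 2.69], [-2.54, 2.54]. Speed limits (rad/s): [2.39, 2.39, 3.01, 3.14, 3.14, 3.14].

INTERFACE

Orientations are given as a unit quaternion [w, x, y, z].
In Python, from cell import monitor, viewer, arm gives the robot as it stands.
- The arm moves only by the tool carry_out, never from a script. Its arguments are lists of equal length, an entry for each row: "translation": the shift along the tool's x, y, z in mm, a list of three; "yaw": the turn about the tool's z in rad. In form: {"translation": [[dx, dy, dz], ...], "yaw": [yaw, ...]}. A call has 1 to 8 rows; each row is the pose to reach, as a shift and turn from the pose commanded when the call began, along the tool's axes at that moment; what a row does not reach only later rows make up. A row lasts 1/8 s, in which the tool goes at most 62.5 mm and 10.7 degrees, less where a joint would pass 70% of its speed; a pose out of reach is approached as far as the arm can. A call with a gripper value outside its range is refused whole. "fingers" is the finger opening in mm, from 0 to 87.8, set as the call begins (left out, the last holds). The fingers move at their own pace and stop on an object; "grip_force" is the grip in N (left out, the last holds). Time passes only in rows, so rows that repeat a pose let the fingers close. It gives the time, the measured TCP pose, the force, the opening and the grip force at its end, in the units of the state.
- monitor.sense(): the state, without advancing time (a new reading comes with each control period).
- viewer.camera(name): name is "scene" or "top"; returns a dict with "color" (480x640x3 uint8, red, green, blue), "fx", "fy", "cx", "cy" (pixels), "dist_coeffs" ([k1, k2, p1, p2, k3] as OpenCV has them; the pictures are not rectified), "T" (4x4, takes a point from camera to world coordinates). Camera axes: x right, y down, z forward; pixel columns grow to the right and rows downward; lengths in mm; the calibration is good to about 2 mm. A picture is of the moment at which its call begins. There is no depth.
- arm.close_job(): hands the job in; it is judged then, once.
The state is a dict: "t": time; "qpos": joint angles; "joint_velocities": joint speeds; "joint_efforts": joint torques, N m; "ee_pos": TCP position; "tcp_rot": TCP orientation; "force": force on the tool from outside, world axes, zero at the start; "wrist_torque": the same for the moment, N m; "width": finger opening in mm; "grip_force": force on a finger pad.
Only numpy, scipy, OpenCV 4.12 (cv2) and the standard library are available. Lean on these libraries where they do the work, as an engineer would, in place of code of your own. Each camera call takes 0.05 s, during which the arm holds its last target. There are 200 camera calls.

TASK

Stand the two vials from the pale front ledge of the worktop, one white-capped and one black-capped, upright in the two free middle places of the blue carrier, between the two vials already in it, and let go of them. Then take the retaining rod by its black handle, thread it through the near brass bushing, over the vials and on through the other brass bushing until its tip sticks out well clear beyond (about a centimetre), and finish still gripping the handle, holding the rod still and level there without forcing it, so that a colleague can clip it. Do not disturb the beaker, the crucible or the rubber stopper.

Things in the scene. Friction and masses are not known exactly. Their poses are not given: they have to be found in the camera images.
- carrier: Blue open vial carrier, fixed to the pale front part of the worktop (z = 0; the dark back part is 2.5 mm lower). Origin: centre of its underside; long axis y, z up. One channel 31 mm wide (x), 110 mm long (y), floor at z = 5 mm; side walls 4 mm thick, tops at z = 24 mm. At y = -59.5 and +59.5 mm is a post 9 mm thick, 22 wide, with a brass bushing on it. Foot plates 4 mm high reach to |y| = 81 mm.
- carrier_mid (a point): Point on the common axis of the two brass bushings (along the carrier's y), half-way between them, 70 mm above the worktop; axes as the carrier's. Each bushing reaches from 52 to 66 mm from here: bore 12 mm, flared to 18 mm at both mouths, outside 20 to 26 mm. The rod may enter from either end.
- carrier_floor (a point): Centre of the channel's floor, 5 mm above the worktop; axes as the carrier's. The two packed vials stand at the channel's ends; the free stretch between them is about 57 mm long, centred here: room for two vials side by side, centres at about y = -14 and +14 mm.
- white_cap_vial_center (a point): Centre (25 mm above its underside) of a loose glass vial with ribbed white screw cap, 25 mm in diameter, 50 mm high, standing upright on the worktop at the start; grasp round its upper body.
- black_cap_vial_center (a point): Centre (28 mm above its underside) of a loose slimmer glass vial with black screw cap, 22 mm in diameter, 56 mm high, standing upright on the worktop at the start.
- white_cap_vial: The white-capped vial, origin at the centre of its underside.
- black_cap_vial: The black-capped vial, origin at the centre of its underside.
- packed_vial_a: Black-capped vial 25 mm in diameter, 50 mm high, already loose in the carrier's +y end; origin at the centre of its underside.
- packed_vial_b: As packed_vial_a, in the carrier's -y end.
- rod: Retaining rod, 0.12 kg, lying level, tip to -y: black flat-sided handle 18 mm wide (x), 60 long (y), 26 high (z); from its -y end a steel shaft 8 mm thick, 160 mm long, runs along -y, 13 mm above the handle's underside, its last 9 mm tapering to 3.6 mm. Origin: centre of the handle's underside. Centre of mass within the handle.
- rod_grip (a point): Centre of the rod's handle, on the shaft's axis.
- rod_mid (a point): Half-way along the shaft, 110 mm from rod_grip.
- rod_tip (a point): End of the rod's tapered tip, 190 mm from rod_grip.
- beaker: Small clear glass beaker with pouring lip, 49 mm wide, 60 mm high, behind the work; leave alone. Origin at its underside.
- crucible: White ceramic crucible, 34 mm wide, 30 mm high, behind the work; leave alone. Origin at its underside.
- stopper: Black rubber stopper, 25 mm wide, 22 mm high, behind the work; leave alone. Origin at its underside.

How it is judged:
By the outcome, as a careful person would: the job done as asked, in the order asked, and still so for the second after the job is handed in, while the arm keeps its last pose, push and grip.
It also fails if it takes over 72 s, if anything falls off the work surface, if the arm or the gripper's body presses on something with over 40 N, if the wrist force passes 120 N, or if a joint passes its speed limit or range.

## Working session

There is one attempt and no reset: what is moved stays moved. The work goes in short steps, Python scripts to look and compute and a tool call to move; the robot and the scene stay as the last step left them, time stands still between calls to the robot, and variables do not carry over. Pictures are saved under pics/ and viewed, at most 10 in all, crops included, and the job is handed in when it is done.

Besides the shell and the picture viewer there is one more tool, called after ">>>" as name(argument=value, ...), one argument or row to a line, values as JSON. carry_out: Moves the arm, as the interface text tells. Its arguments: {"type":"object","properties":{"translation":{"type":"array","items":{"type":"array","items":{"type":"number"}}},"yaw":{"type":"array","items":{"type":"number"}},"fingers":{"type":"number"},"grip_force":{"type":"number"}},"required":["translation","yaw"]}

```bash
mkdir -p pics; python3 - <<'E'
from cell import monitor, viewer, arm
import cv2,numpy as np
s=monitor.sense(); print({k:np.round(v,3) for k,v in s.items()}, arm.pinch_z)
for n in("scene","top"):
    c=viewer.camera(n); cv2.imwrite(f"pics/{n}0.png",c["color"][:,:,::-1]); print(n,c["fx"],c["fy"],c["cx"],c["cy"],c["dist_coeffs"]); print(np.round(c["T"],3))
E
```

```text
{'t': np.float64(0.0), 'qpos': array([ 1.211,  0.424,  1.631,  0.   ,  1.089, -0.019]), 'joint_velocities': array([ 0.   ,  0.001, -0.001, -0.001, -0.001,  0.001]), 'joint_efforts': array([ 1.0000e-03, -5.4462e+01, -2.7366e+01,  6.4000e-02,  2.3000e-02,
       -0.0000e+00]), 'ee_pos': array([208.694, 588.551, 221.919]), 'tcp_rot': array([-0.   ,  0.17 ,  0.986, -0.001]), 'force': array([-0.056, -0.524, -0.278]), 'wrist_torque': array([-0.055, -0.007, -0.024]), 'grip_force': np.float64(0.0), 'width': np.float64(87.776)} 18.700000000000003
scene 460.50980207297494 460.50980207297494 318.47545295517625 237.96150008776854 [-0.00293236  0.          0.          0.          0.        ]
[[ 6.46000e-01 -2.96000e-01  7.04000e-01 -2.06382e+02]
 [-7.64000e-01 -2.56000e-01  5.93000e-01 -6.67448e+02]
 [ 4.00000e-03 -9.20000e-01 -3.91000e-01  4.98542e+02]
 [ 0.00000e+00  0.00000e+00  0.00000e+00  1.00000e+00]]
top 596.2919980396694 596.2919980396694 309.39082875129094 239.04329169307135 [-0.16530766  0.          0.          0.          0.        ]
[[-5.00000e-02 -9.77000e-01  2.09000e-01  2.82342e+02]
 [-9.99000e-01  4.80000e-02 -1.30000e-02 -2.96010e+01]
 [ 3.00000e-03 -2.09000e-01 -9.78000e-01  1.47477e+03]
 [ 0.00000e+00  0.00000e+00  0.00000e+00  1.00000e+00]]
```

View pics/scene0.png

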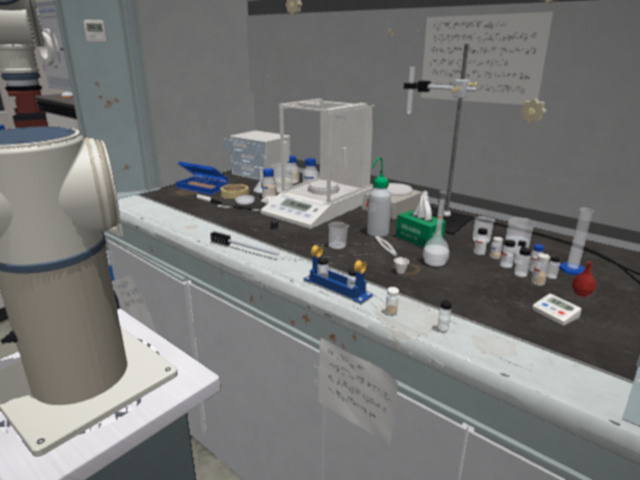

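View pics/top0.png

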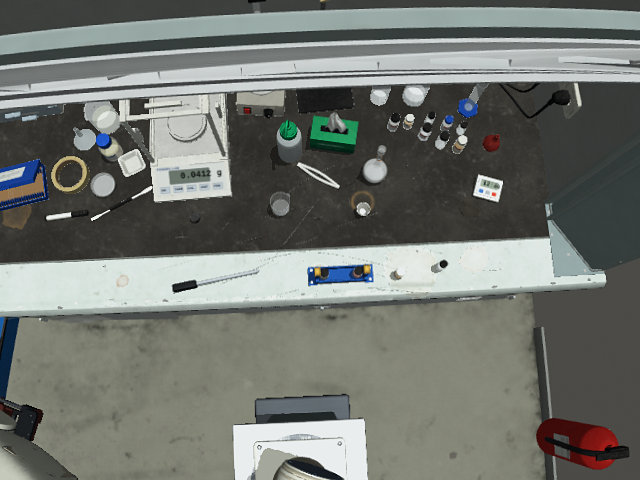

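The scene view shows the carrier near (338,280), the white-capped vial at (392,300), the black-capped vial at (444,316) and the rod handle at (220,239). In the top view they are at carrier (340,274), vials (396,274) and (440,266), and rod from (185,286) to (258,271). Next I'll enlarge crops.

```bash
cat >h.py <<'E'
import cv2,numpy as np
from cell import monitor, viewer, arm
def K(c): return np.array([[c["fx"],0,c["cx"]],[0,c["fy"],c["cy"]],[0,0,1.]])
def ray(c,uv):
    p=cv2.undistortPoints(np.array([[uv]],float),K(c),np.array(c["dist_coeffs"]))[0,0]
    T=np.array(c["T"]); return T[:3,3],T[:3,:3]@[p[0],p[1],1]
def onz(c,uv,z):
    o,d=ray(c,uv); return o+d*(z-o[2])/d[2]
def proj(c,P):
    T=np.linalg.inv(np.array(c["T"])); r=cv2.Rodrigues(T[:3,:3])[0]
    return cv2.projectPoints(np.array(P,float).reshape(-1,3),r,T[:3,3],K(c),np.array(c["dist_coeffs"]))[0][:,0]
def tri(c1,u1,c2,u2):
    (o1,d1),(o2,d2)=ray(c1,u1),ray(c2,u2)
    d1/=np.linalg.norm(d1);d2/=np.linalg.norm(d2)
    s=np.linalg.lstsq(np.c_[d1,-d2],o2-o1,rcond=None)[0]
    a,b=o1+d1*s[0],o2+d2*s[1]; return (a+b)/2,np.linalg.norm(a-b)
def crop(c,x,y,w,h,k,fn):
    im=cv2.resize(c["color"][y:y+h,x:x+w,::-1],None,fx=k,fy=k,interpolation=cv2.INTER_CUBIC); cv2.imwrite(fn,im); return im
E
python3 - <<'E'
from h import *
s=viewer.camera("scene");t=viewer.camera("top")
crop(s,200,220,266,120,3,"a.png");crop(t,165,245,300,60,1,"b.png")
a=cv2.imread("a.png");b=crop(t,165,250,160,50,5,"pics/x.png");b2=crop(t,300,250,160,50,5,"pics/x2.png")
a=cv2.copyMakeBorder(a,0,0,0,2,0)
cv2.imwrite("pics/scene1.png",a);cv2.imwrite("pics/top1.png",np.vstack([b,b2]))
E
```

```text
(no output)
```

View pics/scene1.png

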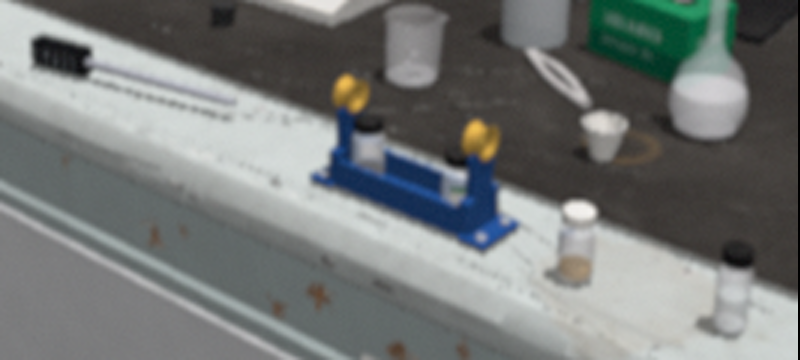

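View pics/top1.png

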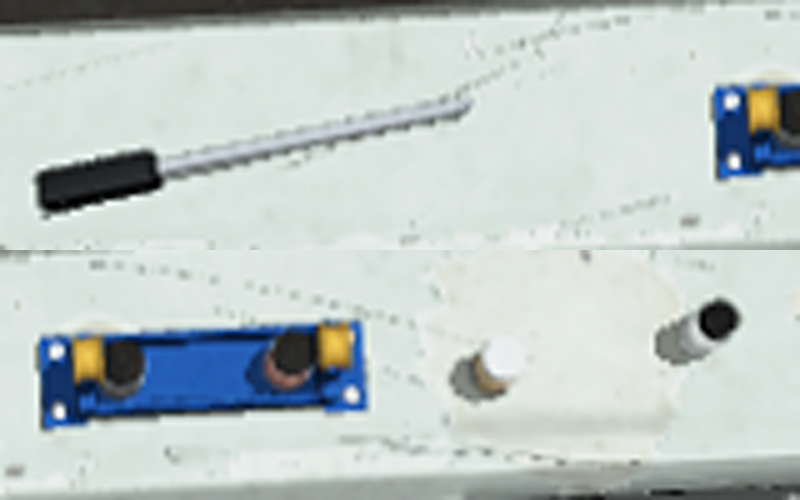

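```bash
python3 - <<'E'
from h import *
np.set_printoptions(precision=1,suppress=True)
s=viewer.camera("scene");t=viewer.camera("top")
S=lambda x,y:(200+x/3-.33,220+y/3-.33)
A=lambda x,y:(165+x/5-.4,250+y/5-.4)
B=lambda x,y:(300+x/5-.4,250+(y-250)/5-.4)
print("white",tri(s,S(579,211),t,B(503,355)),onz(t,B(503,355),49))
print("black",tri(s,S(738,250),t,B(718,320)),onz(t,B(718,320),55))
bl=tri(s,S(350,93),t,B(90,358));br=tri(s,S(481,140),t,B(335,345));print("bush",bl,br,np.linalg.norm(bl[0]-br[0]))
f=np.array([onz(t,B(*p),4) for p in[(40,337),(48,428),(360,320),(367,408)]]);print("foot",f,f.mean(0),(f[2]+f[3]-f[0]-f[1])/2)
h=np.array([onz(t,A(*p),24) for p in[(38,175),(45,212),(155,150),(160,187)]]);print("handle",h,h.mean(0))
print("tip",onz(t,A(470,103),13),onz(t,A(160,169),13),tri(s,S(236,101),t,A(470,103)))
print("packed caps",onz(t,B(124,358),55),onz(t,B(294,352),55))
print("beaker,cruc,stop",onz(t,(280,212),0),onz(t,(363,212),0),onz(t,(195,219),0))
E
```

```text
white (array([ 498.3, -265.8,   48.1]), np.float64(0.9736447889496874)) [ 497.9 -265.3   49. ]
black (array([ 509.1, -372.2,   55. ]), np.float64(1.9668649779321052)) [ 508.6 -371.3   55. ]
bush (array([503. , -64.1,  71.7]), np.float64(0.09183298806501945)) (array([ 503.9, -181.7,   70.8]), np.float64(0.9290470358111727)) 117.64127229589333
foot [[ 525.5  -41.4    4. ]
 [ 479.6  -43.1    4. ]
 [ 526.1 -202.     4. ]
 [ 481.5 -202.4    4. ]] [ 503.2 -122.2    4. ] [   1.3 -160.     0. ]
handle [[494.1 295.1  24. ]
 [475.5 291.7  24. ]
 [504.  236.4  24. ]
 [485.4 234.2  24. ]] [489.8 264.4  24. ]
tip [521.9  80.6  13. ] [496.  236.1  13. ] (array([523. ,  79.3,  14.4]), np.float64(3.4749952936686626))
packed caps [504.8 -80.9  55. ] [ 503.6 -163.    55. ]
beaker,cruc,stop [671.8  22.    0. ] [ 661.4 -190.     0. ] [664.4 240.7   0. ]
```

```bash
cat >>h.py <<'E'
from scipy.spatial.transform import Rotation as Rn
def go(x,y,z,yang=0.008):
    s=monitor.sense(); q=s["tcp_rot"]; R=Rn.from_quat([q[1],q[2],q[3],q[0]]).as_matrix()
    cur=np.arctan2(R[1,1],R[0,1]); d=R.T@(np.array([x,y,z])-s["ee_pos"])
    print("t",round(float(s["t"]),2),"pos",np.round(s["ee_pos"],1),"yang",round(cur,4),"shift",np.round(d,1),"yaw",round(cur-yang,4),"F",np.round(s["force"],1),"w",round(float(s["width"]),1),"tilt",np.round(R[:2,2],4))
E
python3 -c "
from h import *
go(498,-265.5,110)"
```

```text
t 0.3 pos [208.8 588.9 222.4] yang 1.23 shift [-558.1 -708.5  112.8] yaw 1.222 F [ 0.2  1.1 -0.8] w 88.1 tilt [-0.0002 -0.0005]
```

>>> carry_out(
  translation=[
    [-35,-44,3],
    [-70,-88,5],
    [-105,-132,8],
    [-140,-176,10],
    [-175,-220,13],
    [-210,-264,15],
    [-245,-308,18],
    [-280,-352,20],
  ],
  yaw=[0.15,0.3,0.45,0.6,0.75,0.9,1.06,1.222],
  fingers=60,
)

```text
t: 1.3
ee_pos: [355.6, 162.1, 202.9]
tcp_rot: [0.0, 0.706, 0.708, 0.0]
force: [0.5, 0.8, 0.1]
width: 59.9
grip_force: 0.0
```

```bash
python3 -c "
from h import *
go(498,-265.5,100)"
```

```text
t 1.3 pos [355.6 162.1 202.9] yang 0.0031 shift [-428.1  141.   102.9] yaw -0.0049 F [0.5 0.8 0.1] w 59.9 tilt [0.001  0.0004]
```

>>> carry_out(
  translation=[
    [-55,18,0],
    [-110,36,0],
    [-165,54,10],
    [-220,72,20],
    [-275,90,40],
    [-330,108,60],
    [-380,125,80],
    [-428,141,103],
  ],
  yaw=[0,0,0,0,0,0,0,0],
)

```text
t: 2.3
ee_pos: [500.2, -265.3, 99.2]
tcp_rot: [0.0, 0.704, 0.71, 0.0]
force: [0.5, 0.8, -0.0]
width: 59.8
grip_force: 0.0
```

>>> carry_out(
  translation=[
    [0,0,0],
    [0,0,0],
  ],
  yaw=[0,0],
)

```text
t: 2.55
ee_pos: [498.9, -262.7, 99.5]
tcp_rot: [-0.001, 0.704, 0.71, -0.0]
force: [-0.1, -0.0, 0.5]
width: 59.9
grip_force: 0.0
```

```bash
python3 -c "
from h import *
go(498.1,-265.5,22)"
```

```text
t 2.55 pos [ 498.9 -262.7   99.5] yang 0.0075 shift [-2.9 -0.8 77.5] yaw -0.0005 F [-0.1 -0.   0.5] w 59.9 tilt [-0.001   0.0007]
```

>>> carry_out(
  translation=[
    [-2,-1,20],
    [-3,-1,40],
    [-3,-1,60],
    [-3,-1,72],
    [-3,-1,77],
    [-3,-1,77],
  ],
  yaw=[0,0,0,0,0,0],
)

```text
t: 3.3
ee_pos: [498.6, -266.0, 22.6]
tcp_rot: [-0.0, 0.704, 0.71, -0.0]
force: [-1.0, -0.2, -0.1]
width: 60.4
grip_force: 0.0
```

>>> carry_out(
  translation=[
    [0,0,0],
    [0,0,0],
    [0,0,0],
    [0,0,0],
    [0,0,0],
  ],
  yaw=[0,0,0,0,0],
  fingers=10,
  grip_force=12,
)

```text
t: 3.92
ee_pos: [498.7, -266.2, 22.8]
tcp_rot: [0.0, 0.704, 0.71, 0.0]
force: [-0.2, 1.0, 0.7]
width: 24.6
grip_force: 12.0
```

```bash
python3 -c "
from h import *
go(503.4,-136.5,90)
s=viewer.camera('scene');t=viewer.camera('top')
a=crop(s,310,210,130,130,3,'a.png');b=crop(t,300,225,130,65,3,'b.png')
cv2.imwrite('pics/g1.png',np.hstack([a,cv2.copyMakeBorder(b,0,195,0,0,0)]))"
```

```text
t 3.92 pos [ 498.7 -266.2   22.8] yang 0.008 shift [129.7   5.8 -67.2] yaw 0.0 F [-0.2  1.   0.7] w 24.6 tilt [ 0.0002 -0.0001]
```

View pics/g1.png

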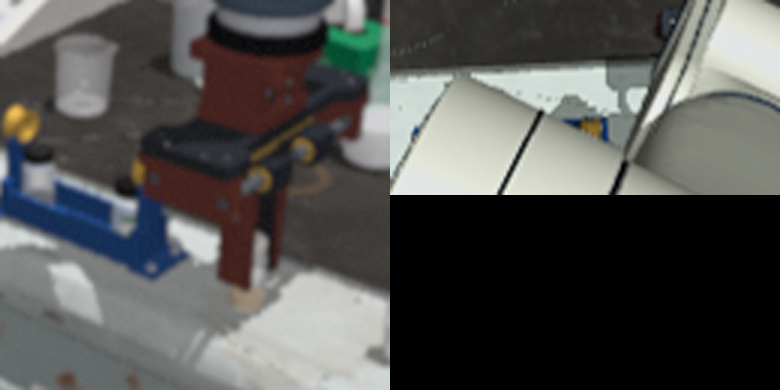

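The picture shows the white-capped vial between the fingers at crop (255,270), and the width of 24.6 mm fits its diameter. Next I lift it and carry it over.

>>> carry_out(
  translation=[
    [0,0,-10],
    [0,0,-40],
    [0,1,-75],
    [5,3,-102],
    [45,5,-106],
    [90,5,-106],
    [120,5,-104],
    [131,5,-102],
  ],
  yaw=[0,0,0,0,0,0,0,0],
)

```text
t: 5.03
ee_pos: [502.5, -133.8, 125.2]
tcp_rot: [0.0, 0.704, 0.711, 0.0]
force: [-0.5, -0.4, -0.7]
width: 24.3
grip_force: 12.0
```

>>> carry_out(
  translation=[
    [0,0,20],
    [0,0,35],
    [0,0,35],
    [0,0,35],
  ],
  yaw=[0,0,0,0],
)

```text
t: 5.52
ee_pos: [502.7, -135.6, 89.9]
tcp_rot: [0.0, 0.704, 0.71, 0.0]
force: [-0.5, 0.3, 0.3]
width: 24.8
grip_force: 12.0
```

```bash
python3 -c "
from h import *
go(503.4,-135.5,29)
s=viewer.camera('scene')
a=crop(s,290,210,130,110,6,'pics/g2.png')"
```

```text
t 5.53 pos [ 502.7 -135.6   89.9] yang 0.0074 shift [ 0.1  0.7 60.9] yaw -0.0006 F [-0.5  0.3  0.3] w 24.8 tilt [ 0.0001 -0.0001]
```

View pics/g2.png

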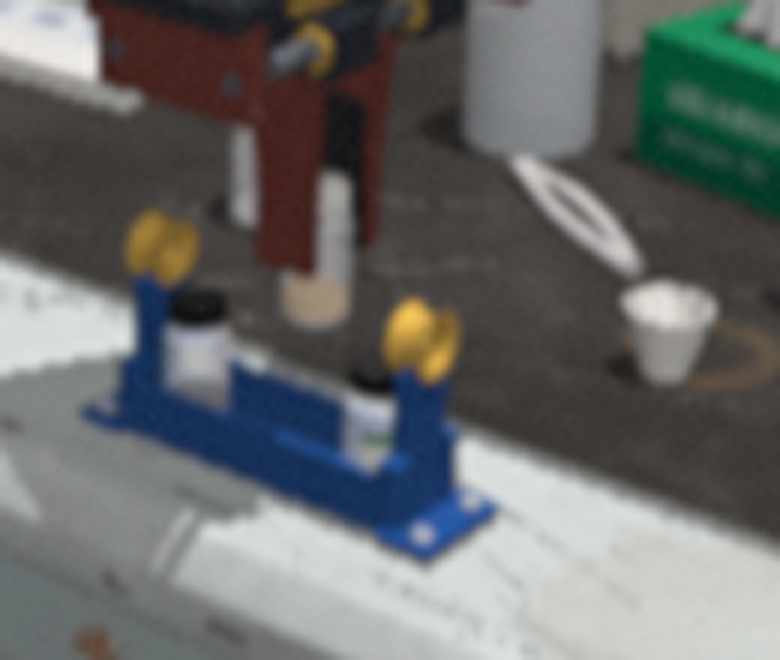

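The vial hangs above the free stretch, with its bottom at crop (315,318) and clear of both packed vials. I lower it now.

>>> carry_out(
  translation=[
    [0,1,15],
    [0,1,30],
    [0,1,42],
    [0,1,50],
    [0,1,55],
    [0,1,58],
    [0,1,60],
    [0,1,61],
  ],
  yaw=[0,0,0,0,0,0,0,0],
)

```text
t: 6.58
ee_pos: [503.7, -135.2, 28.8]
tcp_rot: [0.0, 0.704, 0.71, 0.0]
force: [-0.9, -0.1, -0.4]
width: 25.0
grip_force: 12.0
```

>>> carry_out(
  translation=[
    [0,0,0],
    [0,0,0.5],
  ],
  yaw=[0,0],
)

```text
t: 6.82
ee_pos: [503.7, -135.2, 28.4]
tcp_rot: [0.0, 0.704, 0.71, 0.0]
force: [-0.3, 1.1, -0.5]
width: 24.8
grip_force: 12.0
```

Free of contact forces; release gently and rise.

>>> carry_out(
  translation=[
    [0,0,0.3],
    [0,0,0.3],
    [0,0,0.3],
  ],
  yaw=[0,0,0],
  fingers=45,
)

```text
t: 7.2
ee_pos: [503.5, -135.1, 27.9]
tcp_rot: [0.0, 0.704, 0.71, 0.0]
force: [-0.2, -0.9, -0.3]
width: 44.5
grip_force: 0.0
```

>>> carry_out(
  translation=[
    [0,0,-15],
    [0,0,-40],
    [0,0,-75],
    [-30,1,-85],
    [-75,2,-80],
    [-130,4,-80],
    [-185,5,-70],
    [-236,5,-70],
  ],
  yaw=[0,0,0,0,0,0,0,0],
)

```text
t: 8.2
ee_pos: [510.1, -372.8, 98.5]
tcp_rot: [-0.0, 0.704, 0.71, 0.0]
force: [1.5, 0.1, -0.7]
width: 45.2
grip_force: 0.0
```

```bash
python3 -c "
from h import *
go(508.8,-371.8,25)
s=viewer.camera('scene')
a=crop(s,290,210,180,120,4,'pics/g3.png')"
```

```text
t 8.2 pos [ 510.1 -372.8   98.5] yang 0.0078 shift [ 1.  -1.3 73.5] yaw -0.0002 F [ 1.5  0.1 -0.7] w 45.2 tilt [-0.      0.0001]
```

View pics/g3.png

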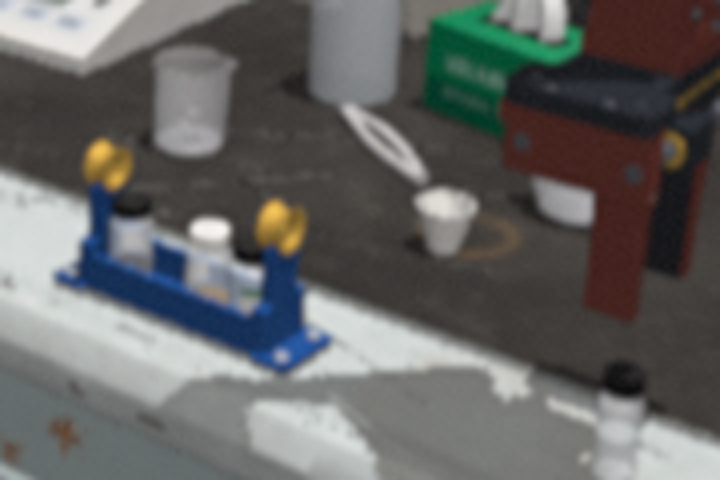

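The white-capped vial stands upright in the carrier (crop (210,250)), with free room to its left. The gripper is above the black-capped vial (crop (620,420)).

>>> carry_out(
  translation=[
    [0,0,20],
    [0,0,40],
    [0,0,60],
    [0,0,70],
    [0,0,73],
    [0,0,73],
  ],
  yaw=[0,0,0,0,0,0],
)

```text
t: 9.0
ee_pos: [510.6, -370.9, 24.9]
tcp_rot: [0.0, 0.704, 0.71, 0.0]
force: [-0.3, -0.5, 0.6]
width: 45.0
grip_force: 0.0
```

>>> carry_out(
  translation=[
    [0,0,0],
    [0,0,0],
    [0,0,0],
    [0,0,0],
    [0,0,0],
  ],
  yaw=[0,0,0,0,0],
  fingers=8,
)

```text
t: 9.62
ee_pos: [510.6, -371.3, 25.3]
tcp_rot: [0.0, 0.704, 0.71, 0.0]
force: [-0.1, -0.2, 4.2]
width: 21.6
grip_force: 12.0
```

```bash
python3 -c "
from h import *
go(503.4,-108,125)
s=viewer.camera('scene'); print(onz(s,(342.3,266.3),54))"
```

```text
t 9.62 pos [ 510.6 -371.3   25.3] yang 0.008 shift [263.3  -5.  -99.8] yaw -0.0 F [-0.1 -0.2  4.2] w 21.6 tilt [ 0.0004 -0.0004]
[ 507.45288205 -133.84285675   54.        ]
```

>>> carry_out(
  translation=[
    [0,0,-10],
    [0,0,-45],
    [10,0,-85],
    [55,-1,-102],
    [110,-2,-104],
    [165,-3,-104],
    [220,-4,-102],
    [255,-5,-100],
  ],
  yaw=[0,0,0,0,0,0,0,0],
)

```text
t: 10.68
ee_pos: [502.9, -113.9, 125.3]
tcp_rot: [-0.0, 0.704, 0.71, 0.0]
force: [0.0, -0.3, 0.8]
width: 21.6
grip_force: 12.0
```

>>> carry_out(
  translation=[
    [6,-1,0],
    [8.5,-1.5,10],
    [8.5,-1.5,25],
    [8.5,-1.5,33],
    [8.5,-1.5,33],
    [8.5,-1.5,33],
  ],
  yaw=[0,0,0,0,0,0],
)

```text
t: 11.42
ee_pos: [501.9, -108.0, 91.8]
tcp_rot: [-0.0, 0.704, 0.71, -0.0]
force: [0.5, 0.2, -0.6]
width: 21.9
grip_force: 12.0
```

```bash
python3 -c "
from h import *
go(503.4,-107.5,31)
s=viewer.camera('scene')
a=crop(s,290,210,130,110,5,'pics/g4.png')"
```

```text
t 11.43 pos [ 501.9 -108.    91.8] yang 0.0075 shift [ 0.5  1.5 60.8] yaw -0.0005 F [ 0.5  0.2 -0.6] w 21.9 tilt [-0.0001  0.    ]
```

View pics/g4.png

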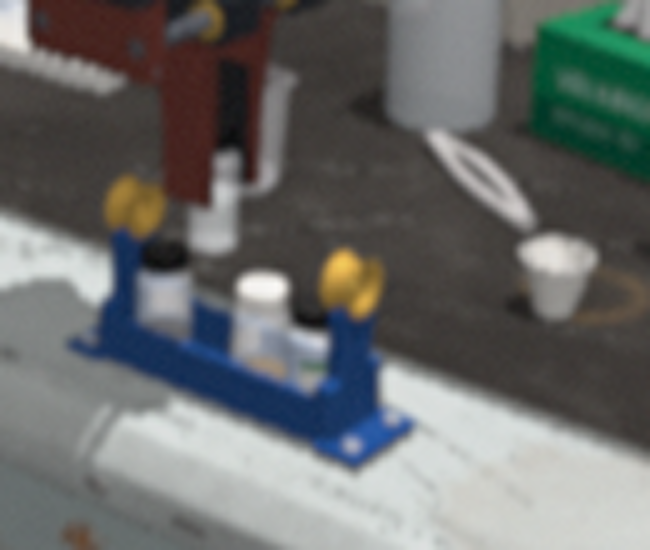

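The black-capped vial hangs with its bottom at crop (213,248), midway between the left packed vial (165) and the white one (262), so it will fit.

>>> carry_out(
  translation=[
    [0,1.5,15],
    [0,1.5,30],
    [0,1.5,42],
    [0,1.5,50],
    [0,1.5,55],
    [0,1.5,58],
    [0,1.5,60],
    [0,1.5,61],
  ],
  yaw=[0,0,0,0,0,0,0,0],
)

```text
t: 12.48
ee_pos: [503.4, -107.7, 31.0]
tcp_rot: [0.0, 0.704, 0.71, 0.0]
force: [-0.1, -1.0, 0.5]
width: 21.7
grip_force: 12.0
```

>>> carry_out(
  translation=[
    [0,0,0],
    [0,0,0.5],
  ],
  yaw=[0,0],
)

```text
t: 12.72
ee_pos: [503.4, -107.7, 30.6]
tcp_rot: [0.0, 0.704, 0.71, 0.0]
force: [0.1, 0.7, -0.2]
width: 21.8
grip_force: 12.0
```

>>> carry_out(
  translation=[
    [0,0,0.3],
    [0,0,0.3],
    [0,0,0.3],
  ],
  yaw=[0,0,0],
  fingers=45,
)

```text
t: 13.1
ee_pos: [503.3, -107.6, 30.1]
tcp_rot: [0.0, 0.704, 0.71, 0.0]
force: [-0.1, -0.2, 0.5]
width: 44.5
grip_force: 0.0
```

>>> carry_out(
  translation=[
    [0,0,-15],
    [0,0,-40],
    [0,0,-75],
    [40,0,-85],
    [95,0,-80],
    [150,0,-80],
    [205,0,-70],
    [260,0,-70],
  ],
  yaw=[0,0,0,0,0,0,-0.05,-0.1],
)

```text
t: 14.1
ee_pos: [500.9, 154.1, 100.7]
tcp_rot: [0.0, 0.667, 0.745, 0.0]
force: [1.7, -0.8, 0.1]
width: 45.0
grip_force: 0.0
```

```bash
python3 -c "
from h import *
go(490,264.4,80,0.178)
s=viewer.camera('scene');t=viewer.camera('top')
a=crop(s,300,230,90,75,5,'a.png');b=crop(t,295,250,90,45,5,'b.png')
cv2.imwrite('pics/g5.png',np.vstack([a,b]))"
```

```text
t 14.1 pos [500.9 154.1 100.7] yang 0.1096 shift [110.8   1.2  20.7] yaw -0.0684 F [ 1.7 -0.8  0.1] w 45.0 tilt [ 0.0002 -0.    ]
```

View pics/g5.png

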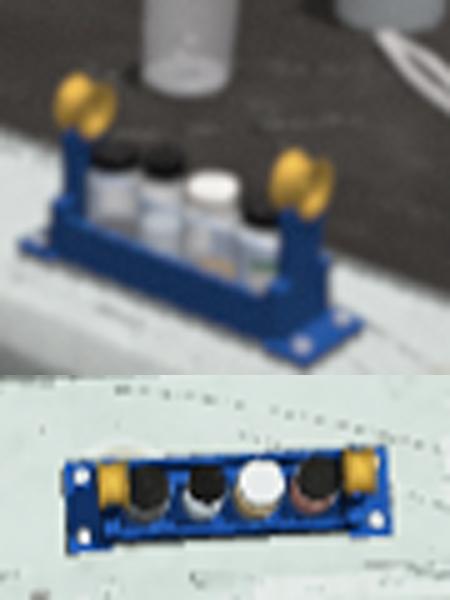

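All four vials stand upright in a row (scene crop (115,180), (163,195), (212,215), (262,240)), and the white and black ones are free of the gripper. On to the rod.

>>> carry_out(
  translation=[
    [40,1,0],
    [80,1,5],
    [105,1,15],
    [111,1,21],
    [111,1,21],
    [111,1,21],
  ],
  yaw=[-0.02,-0.04,-0.07,-0.07,-0.07,-0.07],
)

```text
t: 14.95
ee_pos: [490.5, 261.7, 79.4]
tcp_rot: [0.0, 0.642, 0.767, -0.0]
force: [0.7, 0.2, -0.8]
width: 44.9
grip_force: 0.0
```

```bash
python3 -c "
from h import *
go(490,264.9,3,0.178)"
```

```text
t 14.95 pos [490.5 261.7  79.4] yang 0.1765 shift [ 3.2  0.1 76.4] yaw -0.0015 F [ 0.7  0.2 -0.8] w 44.9 tilt [-0.     -0.0001]
```

>>> carry_out(
  translation=[
    [3,0,20],
    [3,0,40],
    [3,0,58],
    [3,0,68],
    [3,0,73],
    [3,0,75.5],
    [3,0,75.5],
  ],
  yaw=[0,0,0,0,0,0,0],
)

```text
t: 15.82
ee_pos: [489.9, 265.9, 3.8]
tcp_rot: [0.0, 0.641, 0.767, 0.0]
force: [-0.1, 1.0, 0.2]
width: 44.7
grip_force: 0.0
```

>>> carry_out(
  translation=[
    [0,0,0],
    [0,0,0],
    [0,0,0],
    [0,0,0],
    [0,0,0],
    [0,0,0],
  ],
  yaw=[0,0,0,0,0,0],
  fingers=5,
  grip_force=40,
)

```text
t: 16.58
ee_pos: [490.1, 266.0, 3.8]
tcp_rot: [0.0, 0.641, 0.767, 0.0]
force: [0.9, 0.4, 2.8]
width: 17.6
grip_force: 40.0
```

```bash
python3 -c "
from h import *
go(490,264.9,60,0.178)"
```

```text
t 16.57 pos [490.1 266.    3.8] yang 0.178 shift [ -1.   -0.2 -56.2] yaw 0.0 F [0.9 0.4 2.8] w 17.6 tilt [0.0008 0.0004]
```

>>> carry_out(
  translation=[
    [0,0,-8],
    [0,0,-25],
    [0,0,-45],
    [0,0,-57],
    [0,0,-57],
    [0,0,-57],
  ],
  yaw=[0,0,0,0.06,0.12,0.17],
)

```text
t: 17.32
ee_pos: [489.8, 265.9, 61.9]
tcp_rot: [0.0, 0.705, 0.709, 0.0]
force: [0.5, 0.2, -1.1]
width: 17.7
grip_force: 40.0
```

```bash
python3 -c "
from h import *
go(501,174,60.8,0.008)"
```

```text
t 17.32 pos [489.8 265.9  61.9] yang 0.0063 shift [-91.9  10.6   1.1] yaw -0.0017 F [ 0.5  0.2 -1.1] w 17.7 tilt [0.0008 0.0004]
```

>>> carry_out(
  translation=[
    [-20,5,0.3],
    [-45,11,0.3],
    [-70,11,0.3],
    [-85,11,0.3],
    [-92,11,0.3],
    [-92,11,0.3],
    [-92,11,0.3],
  ],
  yaw=[0,0,0,0,0,0,0],
)

```text
t: 18.2
ee_pos: [501.6, 174.3, 60.3]
tcp_rot: [0.0, 0.704, 0.71, 0.0]
force: [0.7, 0.4, -1.4]
width: 17.8
grip_force: 40.0
```

```bash
python3 - <<'E'
from h import *
go(501,174,60.8,0.008)
np.set_printoptions(precision=2,suppress=True)
s=viewer.camera('scene');t=viewer.camera('top')
p=monitor.sense()["ee_pos"]
crop(s,260,215,115,90,6,'pics/g6s.png');b=crop(t,250,255,125,30,6,'pics/g6t.png')
a=cv2.imread('pics/g6s.png');b=b[:,:690]
cv2.imwrite('pics/g6.png',np.vstack([cv2.resize(a,(690,400)),cv2.copyMakeBorder(b,0,0,0,690-b.shape[1],0)]))
# predicted rod points in both views, plus expected bushing centres
ys=[130,110,90,70,50,30,0,-10]
P=[[p[0]+.008*(174-y),y,70] for y in ys]
for n,c in(("s",s),("t",t)): print(n,proj(c,P)); print(proj(c,[[502.9,-63.3,70],[503.9,-181.3,70]]))
# measured rod centre in top view: darkness profile per column
g=cv2.cvtColor(t["color"],cv2.COLOR_RGB2GRAY).astype(int)
for u in range(252,318,8): print(u,g[258:284,u])
E
```

```text
t 18.2 pos [501.6 174.3  60.3] yang 0.0085 shift [-0.3 -0.6 -0.5] yaw 0.0005 F [ 0.7  0.4 -1.4] w 17.8 tilt [0.0002 0.0002]
s [[256.33 230.11]
 [261.96 232.1 ]
 [267.71 234.13]
 [273.59 236.2 ]
 [279.59 238.32]
 [285.73 240.48]
 [295.18 243.82]
 [298.4  244.95]]
[[316.06 251.3 ]
 [359.61 266.65]]
t [[236.29 275.7 ]
 [244.65 275.25]
 [253.01 274.79]
 [261.37 274.33]
 [269.75 273.86]
 [278.13 273.4 ]
 [290.7  272.69]
 [294.9  272.45]]
[[317.24 271.38]
 [366.53 268.51]]
252 [219 219 218 219 217 217 218 217 216 216 217 203 204 219 222 194 181 195
 162 188 223 227 184 131 131 192]
260 [228 209 197 218 216 217 219 214 186 195 223 223 222 221 222 193 195 195
 167 204 227 184 129 129 193 224]
268 [197 197 220 218 198 198 220 219 208 208 220 220 221 222 194 177 200 166
 185 224 224 183 129 129 188 221]
276 [224 222 221 222 217 213 217 217 218 220 219 220 220 222 200 196 198 150
 186 229 188 129 128 187 222 218]
284 [221 222 222 222 222 222 220 219 219 219 220 219 222 185 159 197 176 188
 224 224 186 128 129 189 225 222]
292 [220 220 221 222 221 219 219 220 220 219 218 219 222 195 187 200 164 191
 225 226 192 137 190 226 222 222]
300 [221 221 220 218 217 217 219 221 223 222 220 218 217 218 220 221 221 220
 221 222 222 223 222 222 222 222]
308 [219 219 219 221 222 222 221 222 202 134  71  81  85  85  87  85  68  67
  79  74  71  65  59  77  95  90]
316 [215 216 217 218 221 227 225 213 165 101 139 174 182 182 177 163 138  94
  45  23  28  68  92  80  46  22]
```

```bash
python3 - <<'E'
from h import *
np.set_printoptions(precision=2,suppress=True)
for n in("scene","top"):
    c=viewer.camera(n); h=cv2.cvtColor(c["color"],cv2.COLOR_RGB2HSV)
    m=cv2.inRange(h,(12,110,70),(30,255,255)); m[:230]=0;m[290:]=0
    k,_,st,ce=cv2.connectedComponentsWithStats(m)
    for i in range(1,k):
        if st[i,4]>25: print(n,st[i],ce[i])
    if n=="scene":
        g=c["color"].astype(int).sum(2)//3
        for u in range(266,301,6): v=int(230+(u-256)*.353); print(u,v-6,g[v-6:v+8,u])
E
```

```text
scene [311 244  12  13 116] [316.46 250.39]
scene [354 260  13  13 129] [359.87 266.  ]
266 227 [ 64  61  59  73 113 154 164 136  96  67  62  62  60  60]
272 229 [ 50  59  59  71 108 151 164 142 102  69  59  59  59  57]
278 231 [ 64  62  60  68 106 155 171 150 109  73  56  55  56  58]
284 233 [ 63  60  58  67 103 154 174 155 117  79  67  67  66  63]
290 236 [ 56  55  60  98 151 174 161 122  83  65  62  61  60  62]
296 238 [ 55  56  58  88 138 169 161 127  91  67  61  58  59  56]
top [364 265   6   9  47] [366.43 268.74]
top [315 268   6   9  47] [317.34 271.85]
```

View pics/g6.png

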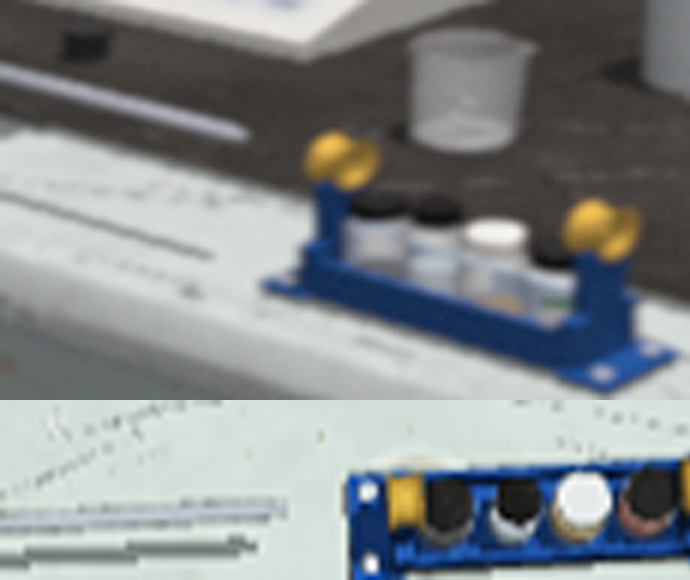

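The rod is level and in line with the bushing axis in both views, with its tip at crop (245,135) about 40 mm before the near bushing. All four vials are upright. I insert it with slow steps.

>>> carry_out(
  translation=[
    [-10,-0.5,-0.5],
    [-20,-0.5,-0.5],
    [-30,-0.5,-0.5],
    [-38,-0.5,-0.5],
    [-46,-0.5,-0.5],
    [-54,-0.5,-0.5],
    [-62,-0.5,-0.5],
    [-68,-0.5,-0.5],
  ],
  yaw=[0,0,0,0,0,0,0,0],
)

```text
t: 19.4
ee_pos: [501.5, 105.4, 60.8]
tcp_rot: [-0.0, 0.704, 0.71, -0.0]
force: [-0.0, 0.2, -1.4]
width: 17.7
grip_force: 40.0
```

```bash
python3 - <<'E'
from h import *
go(502.5,-10.5,60.8,0.008); print(monitor.sense()["wrist_torque"].round(3))
E
```

```text
t 19.4 pos [501.5 105.4  60.8] yang 0.0078 shift [-1.159e+02  1.000e-01 -0.000e+00] yaw -0.0002 F [-0.   0.2 -1.4] w 17.7 tilt [-0.0001 -0.    ]
[-0.032  0.052 -0.052]
```

>>> carry_out(
  translation=[
    [-10,0,0],
    [-20,0,0],
    [-30,0,0],
    [-40,0,0],
    [-50,0,0],
    [-58,0,0],
    [-65,0,0],
    [-70,0,0],
  ],
  yaw=[0,0,0,0,0,0,0,0],
)

```text
t: 20.4
ee_pos: [502.1, 35.5, 60.8]
tcp_rot: [-0.0, 0.704, 0.71, 0.0]
force: [-0.5, 0.7, -1.4]
width: 17.9
grip_force: 40.0
```

```bash
python3 - <<'E'
from h import *
go(502.5,-10.5,60.8,0.008); print(monitor.sense()["wrist_torque"].round(3))
E
```

```text
t 20.4 pos [502.1  35.5  60.8] yang 0.0078 shift [-46.    0.1  -0. ] yaw -0.0002 F [-0.5  0.7 -1.4] w 17.9 tilt [0. 0.]
[-0.089  0.088 -0.017]
```

>>> carry_out(
  translation=[
    [-7,0,0],
    [-14,0,0],
    [-21,0,0],
    [-28,0,0],
    [-34,0,0],
    [-40,0,0],
    [-44,0,0],
    [-46,0,0],
  ],
  yaw=[0,0,0,0,0,0,0,0],
)

```text
t: 21.4
ee_pos: [502.4, -10.4, 60.8]
tcp_rot: [-0.0, 0.704, 0.71, -0.0]
force: [0.5, 0.4, -1.1]
width: 17.7
grip_force: 40.0
```

>>> carry_out(
  translation=[
    [0,0,0],
    [0,0,0],
    [0,0,0],
    [0,0,0],
  ],
  yaw=[0,0,0,0],
)

```text
t: 21.9
ee_pos: [502.4, -10.0, 60.8]
tcp_rot: [-0.0, 0.704, 0.71, -0.0]
force: [-0.5, 0.3, -1.4]
width: 17.7
grip_force: 40.0
```

```bash
python3 - <<'E'
from h import *
go(502.5,-10.5,60.8,0.008); print(monitor.sense()["wrist_torque"].round(3))
np.set_printoptions(precision=2,suppress=True,linewidth=150)
c=viewer.camera("scene"); g=c["color"].astype(int).sum(2)//3
print(g[260:284,360:380])
print(proj(c,[[504,-122.3-d,70] for d in(66,72,78,84)]))
c=viewer.camera("top"); g=c["color"].astype(int).sum(2)//3
print(g[262:276,364:382]);print(proj(c,[[504,-122.3-d,70] for d in(66,72,78,84)]))
E
```

```text
t 21.9 pos [502.4 -10.   60.8] yang 0.0082 shift [-0.5  0.1 -0. ] yaw 0.0002 F [-0.5  0.3 -1.4] w 17.7 tilt [-0.0001  0.    ]
[-0.026  0.048 -0.007]
[[107  83  70  68  68  69  67  66  66  67  65  68  66  66  66  68  69  68  71  73]
 [134 106  82  77  77  77  69  66  66  66  67  65  66  65  65  66  68  68  70  70]
 [153 127 100  86  86  83  75  66  65  66  66  66  64  64  66  65  64  65  66  70]
 [153 132 105  86  87  86  78  69  64  64  66  67  66  64  64  64  65  65  65  67]
 [140 127 108  93  92  88  80  66  61  64  63  64  66  65  66  64  65  65  66  68]
 [132 135 136 126 119 105  82  66  60  59  62  62  63  64  63  67  68  67  66  65]
 [131 145 162 168 162 141 106  72  59  57  57  62  61  63  63  66  65  64  66  66]
 [122 140 167 182 184 174 145 108  74  58  57  59  61  64  62  63  64  66  66  65]
 [106 122 143 161 172 177 169 143 100  66  61  58  59  59  61  63  63  61  63  64]
 [ 95 107 120 133 143 150 156 144 102  69  61  61  58  61  63  63  64  64  63  65]
 [ 96 103 112 122 117 110 112 106  82  62  59  59  60  63  62  61  65  66  66  66]
 [ 98 106 107 109  96  77  70  69  62 
[... 1530 characters left out ...]
2 210 209 211 211 211 212 212]
 [107 141 162 163 147 136 173 188 175 173 181 211 210 210 210 211 211 211]
 [110 141 157 159 145 134 176 187 179 178 173 211 210 210 210 210 209 209]
 [ 93 135 145 146 139 119 127 124 146 195 185 212 211 210 211 209 208 209]
 [ 82 122 127 128 123 105  97  85 130 197 221 214 210 211 211 209 208 209]
 [ 76 103  97  96  94  91 100  92 115 177 223 218 216 215 210 210 210 211]
 [ 51  82  97  68  72  76  94  93 120 185 217 215 207 190 211 218 213 212]
 [ 29  42  63  41  72  85  93  94 109 164 214 211 203 191 200 197 218 211]
 [ 22  21  23  50  91  95  95  93 101 152 215 211 212 212 203 195 215 200]]
[[369.44 268.32]
 [371.93 268.2 ]
 [374.43 268.07]
 [376.92 267.94]]
```

```bash
python3 -c "
from cell import arm
print(arm.close_job())"
```

```text
the job is handed in; nothing more can be done
None
```

The job is handed in at about 22 s: both vials stand upright and released in the carrier, and the rod runs through both bushings with its tip about 12 mm clear, held level and still by the handle with no measurable side force.

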